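Shift the filling console's feed lever into the third slot

TASK

The vial tray is loaded, so start its feed on the desk console: the black-knobbed lever stands in slot two of the H-shaped gate (left, near end; the pips on the plate count the slots). Push it with a fingertip or the outside of closed fingers out of slot two, across the neutral channel to the right and forward until it is fully home in slot three (right, far end), without running it into slot one or slot four on the way. Only push the lever, never grip it; leave the red emergency stop and everything standing about as it is, then take the hand away.

Things in the scene. Friction and masses are not known exactly. Their poses are not given: they have to be found in the camera images.
- console: white and grey desk console, 190 mm deep (x), 260 mm wide (y), its top 76 mm above the bench, fixed. Origin: middle of its underside, at bench height; x points forward (away from its front, where the operator is), y to its left, z up. A red emergency stop (38 mm across, top 97 mm above the bench, on a 54 mm yellow base) is at x -55, y -88 mm; a flat display lies ahead of it.
- gate_centre (a point): centre of the H-gate, on top of its aluminium plate (115 mm by 114 mm), 92 mm above the bench, 30 mm left of the console's middle; axes as the console. Opening: two slots along x, 64 mm long, 18 mm wide, 43 mm apart between centres, joined half way by a neutral channel along y, 19 mm wide with corners rounded by 8 mm. The lever's pivot is 70 mm straight below.
- slot_three (a point): middle of the far end wall of slot three (right-hand slot, far half), on the plate's top. Black pips beyond the slot ends count the slots: one = left far, two = left near, three = right far, four = right near.
- stick: the lever: steel rod 12 mm thick with a black ball knob 40 mm across, running in the gate. Origin: centre of the ball, 145 mm from the pivot; z up along the rod. Upright, the ball's centre is 167 mm above the bench; at the slot ends 152 mm. It tips forward-back and left-right, stays where it is left, takes about 1.5 to 3 N at the ball to move, and the gate's walls stop the rod.
- across (a joint): sideways tilt of the lever, rad: 0 upright, about -0.31 in the left slots, +0.31 in the right slots (positive to the right, towards -y of the console). The ball stands 145 mm x sin(across) x cos(fore) to the right of the gate's centre.
- fore (a joint): forward tilt of the lever, rad: 0 in the neutral channel, positive forward (+x of the console), about +0.335 at the far end of slots one and three, -0.335 at the near end of slots two and four. The ball stands 145 mm x sin(fore) ahead of the gate's centre. The lever crosses freely with fore within 0.05 of 0; up to about 0.1 the rounded corners lead it in.
- estop (a joint): travel of the red emergency stop, m: 0 up, 0.005 fully pressed
- vial_console: amber glass vial, 25 mm across, 68 mm tall with its black cap, standing on the far left corner of the console's top (76 mm above the bench); origin: centre of its underside
- vial_left: amber glass vial, 25 mm across, 68 mm tall, standing on the bench left of the console; origin: centre of its underside
- vial_near: amber glass vial, 25 mm across, 68 mm tall, standing on the bench left of the console; origin: centre of its underside
- jar: clear glass jar with white lid, 64 mm across, 85 mm tall, on the bench right of the console; origin: centre of its underside
- beaker: clear plastic beaker, empty, 56 mm across, 70 mm tall, on the bench right of the console; origin: centre of its underside
- driver: screwdriver with orange handle, 170 mm long, lying on the bench in front of the console; its x axis points from the handle to the blade
- cap: black dropper cap, 18 mm across, 28 mm tall, standing on the bench near the console's front left corner; origin: centre of its underside

How it is judged:
On the way:
1. the lever has crossed to the right-hand side in the neutral channel (value of joint across above 0.22 rad and value of joint fore between -0.17 and 0.17 rad), for 0.02 s.
At the end, for the whole second after the job is handed in: the lever is home in slot three: across above 0.27 rad and fore above 0.29 rad (full travel about 0.335), at rest and left alone, the emergency stop up (value of joint across above 0.27 rad and value of joint fore above 0.29 rad and velocity of joint fore between -0.05 and 0.05 rad/s and value of joint estop below 0.002 m); the robot touches nothing.
It fails at once if the lever was run more than half way into slot one (value of joint across below -0.15 rad and value of joint fore above 0.18 rad).
It fails at once if the lever was run more than half way into slot four (value of joint across above 0.15 rad and value of joint fore below -0.18 rad).
It fails at once if the lever was gripped or forced (more than 35 N between fingers and lever) (contact force between the fingers and stick above 35 N).
It fails at once if the emergency stop was pressed (value of joint estop above 0.0025 m).
It fails at once if a bystander was lifted, pushed or tipped (moved more than 15 mm) (distance of any of vial_console, vial_left, vial_near, jar, beaker, driver, cap from where it was at the start of the episode above 0.015 m).
It also fails if it takes over 54 s, if anything falls off the work surface, if the arm or the gripper's body presses on something with over 40 N, if the wrist force passes 120 N, or if a joint passes its speed limit or range.

ROBOT

A 6-joint arm with a two-finger parallel gripper is mounted at the origin on the work surface. World frame = base frame: x ahead of the robot, y to its left, z up, the work surface at z = 0. Lengths are in m, angles in rad, forces in N, time in s.
With the tool pointing down it reaches from about 0.2 to 0.875 m from the base axis. Payload 3.4 kg.
Tool frame: the origin (TCP) lies between the finger pads; the fingertips stand 25 mm ahead of it and the grasp point (between the pads) lies 6 mm ahead of it (r.nose_length is the z of the fingertips in the tool frame, in m); z points along the fingers, x is the direction in which the jaws open and shut, and the axes are right-handed (so a half turn about z gives the same grasp; the last joint's range is limited). The gripper opens to 94 mm and grips with 3 to 60 N. Pads are 16 mm wide; open, the fingers measure 119 mm over their backs; the gripper's body (75 mm by 177 mm) begins 78 mm behind the grasp point.
Start: joints at [-1.425, 0.276, 1.505, -0, 1.361, -0.121], TCP at [0.152, -0.555, 0.23] pointing down, gripper open.
Joint ranges: [-2.89, 2.89], [-0.75, 2.08], [0.22, 2.7], [-1.18, 4.32], [0.11, 2.71], [-2.7, 2.7]. Speed limits (rad/s): [2.57, 2.57, 3.14, 3.14, 3.14, 3.14].

INTERFACE

Orientations are given as a unit quaternion [w, x, y, z].
In Python, from plant import r, gripper_to, inverse_kinematics, vision, models, telemetry gives the robot as it stands. Calls block until the motion is done:
- r.move_to(position, orientation): joint-space move of the TCP to a pose.
- r.move_l(position, rot=None, vel=0.15, guard=None): straight line of the TCP; rot=None keeps the orientation; vel is the mean speed in m/s. With guard (N) it stops when the force on the tool has changed by that much, and returns True; else False.
- r.movej(angles): joint-space move.
- gripper_to(opening, f_grip=None): finger opening in m; f_grip is the grip in N (None keeps the last); returns when the fingers have stopped.
- r.hold(seconds).
- inverse_kinematics(position, orientation): joint angles nearest the present ones, or None.
- vision.snapshot(name): name is "side" or "top"; returns the picture (400x640x3 uint8, red, green, blue); there is no depth.
- vision.get_calibration(name): a dict with "fx", "fy", "cx", "cy" (pixels), "position" and "orientation" of the camera in the world. Camera axes: x right, y down, z forward; pixel columns grow to the right and rows downward; lengths in m; the calibration is good to about 2 mm. A picture is of the moment at which its call begins. get_calibration takes no time and is no camera call.
A pose or a line that the arm cannot do raises r.PlanningError and nothing moves.
- r.sign_off(): hands the job in, once; it reports no verdict.
Trained networks look in the newest picture that a camera, given by its name, has taken for a name from the list of things; names that differ only in an ending like _2 or _b are one class to them, and where a whole thing is asked for, a point or a joint stands for the part that bears it (a point fixed in the world has none). Each returns a list of dicts, best first, with "score" (0 to 1); they miss things now and then, are a little off and sometimes report something else, mostly with a low value. They report only what shows in the picture. A call takes as long as a camera call.
- models.boxes_of(thing, camera): "at" ([x, y, z] in m, in world coordinates, good to about 4 mm: the middle of the surface that is visible of it).
- models.regions_of(thing, camera): "pixels" (400x640 bool, what is visible of it).
- models.mark_of(thing, camera): "at" ([x, y, z] in m, in world coordinates, good to about 4 mm: a listed point, or the origin of a listed thing).
Readings, each from a call of its own:
- telemetry.current_t(): time.
- telemetry.current_joints(): joint angles.
- telemetry.current_dq(): joint speeds.
- telemetry.current_joint_efforts(): joint torques, N m.
- telemetry.current_ee_pos(): TCP position.
- telemetry.current_tool_rot(): TCP orientation.
- telemetry.current_wrist_force(): force on the tool from outside, world axes, zero at the start.
- telemetry.current_torque(): the same for the moment, N m.
- telemetry.current_opening(): finger opening in m.
Only numpy, scipy, OpenCV 4.12 (cv2) and the standard library are available. Lean on these libraries where they do the work, as an engineer would, in place of code of your own. Each camera call takes 0.05 s, during which the arm holds its last target. There are 200 camera calls.

## Working session

There is one attempt and no reset: what is moved stays moved. The work goes in short steps, each a Python script; the robot and the scene stay as the last script left them, time stands still between calls to the robot, and variables do not carry over. Pictures are saved under pics/ and viewed, about 8 in all and at most 12, crops included, and the job is handed in when it is done.

```bash
mkdir -p pics; ls; python3 - <<'E'
from plant import r, vision, models, telemetry
import cv2, numpy as np
for c in ("side","top"):
    im=vision.snapshot(c); cv2.imwrite(f"pics/a_{c}.png",im[:,:,::-1])
    k=vision.get_calibration(c); print(c,{a:np.round(b,3).tolist() for a,b in k.items()})
    for t in ("console","gate_centre","slot_three","stick","vial_console","estop","jar","cap"):
        m=models.mark_of(t,c); print(t,[(np.round(d["at"],4).tolist(),round(d["score"],2)) for d in m[:2]])
print(r.nose_length,telemetry.current_t(),telemetry.current_opening(),telemetry.current_tool_rot())
E
```

```text
pics
side {'fx': 414.793, 'fy': 414.793, 'cx': 316.506, 'cy': 200.208, 'position': [0.148, 0.618, 0.559], 'orientation': [0.145, -0.278, 0.829, -0.462]}
console [([0.5214, -0.049, -0.0002], 0.65), ([0.5504, -0.0316, 0.0955], 0.43)]
gate_centre [([0.5112, -0.022, 0.0864], 0.55)]
slot_three [([0.5487, -0.0352, 0.0937], 0.66)]
stick [([0.462, 0.012, 0.1549], 0.89)]
vial_console [([0.5555, 0.0827, 0.0715], 0.63)]Traceback (most recent call last):
  File "<stdin>", line 7, in <module>
ValueError: it knows: beaker, cap, console, driver, gate_centre, jar, slot_three, stick, vial_console, vial_left, vial_near
```

```bash
python3 - <<'E'
from plant import r, vision, models, telemetry
import cv2, numpy as np
for c in ("side","top"):
    im=vision.snapshot(c); cv2.imwrite(f"pics/a_{c}.png",im[:,:,::-1])
    if c=="top": print({a:np.round(b,3).tolist() for a,b in vision.get_calibration(c).items()})
    for t in ("console","gate_centre","slot_three","stick","vial_console","jar","beaker","cap","vial_left","vial_near","driver"):
        m=models.mark_of(t,c); print(c,t,[(np.round(d["at"],4).tolist(),round(d["score"],2)) for d in m[:2]])
print(r.nose_length,telemetry.current_t(),telemetry.current_opening(),telemetry.current_tool_rot())
E
```

```text
side console [([0.5219, -0.048, 0.0005], 0.68)]
side gate_centre [([0.5121, -0.0263, 0.0898], 0.91), ([0.5501, -0.03, 0.0937], 0.35)]
side slot_three [([0.5476, -0.0322, 0.0933], 0.75)]
side stick [([0.4608, 0.0097, 0.1566], 0.8)]
side vial_console [([0.5588, 0.0815, 0.0687], 0.88), ([0.4217, 0.1569, -0.0042], 0.22)]
side jar [([0.6164, -0.2343, 0.0006], 0.58)]
side beaker [([0.5258, -0.2512, 0.0027], 0.71)]
side cap [([0.3658, 0.068, -0.0], 0.4)]
side vial_left [([0.4908, 0.1442, -0.0056], 0.57)]
side vial_near [([0.4211, 0.1595, -0.0038], 0.82), ([0.5586, 0.0796, 0.0723], 0.6)]
side driver [([0.3592, -0.0908, 0.0018], 0.9)]
{'fx': 387.52, 'fy': 387.52, 'cx': 313.321, 'cy': 198.466, 'position': [0.453, 0.042, 1.056], 'orientation': [0.047, -0.701, 0.711, -0.029]}
top console [([0.5193, -0.0491, 0.0017], 0.96)]
top gate_centre [([0.5104, -0.0168, 0.0941], 0.8)]
top slot_three [([0.5496, -0.0329, 0.0936], 0.56)]
top stick [([0.4624, 0.0094, 0.1516], 0.71), ([0.3637, -0.0859, -0.001], 0.25)]
top vial_console [([0.554, 0.0799, 0.0789], 0.57)]
top jar [([0.6187, -0.2338, 0.0029], 0.84)]
top beaker [([0.5275, -0.2506, 0.0034], 0.62)]
top cap [([0.3644, 0.064, -0.0032], 0.54)]
top vial_left [([0.4631, 0.0068, 0.1535], 0.66), ([0.491, 0.1411, 0.0011], 0.53)]
top vial_near [([0.4219, 0.1603, 0.0045], 0.47)]
top driver [([0.3667, -0.0858, -0.0002], 0.57), ([0.5203, -0.0493, 0.0032], 0.23)]
0.025 1.5 0.09378300080819187 [ 3.51705067e-05  7.94874460e-01 -6.06773920e-01  2.42706915e-05]
```

View pics/a_top.png

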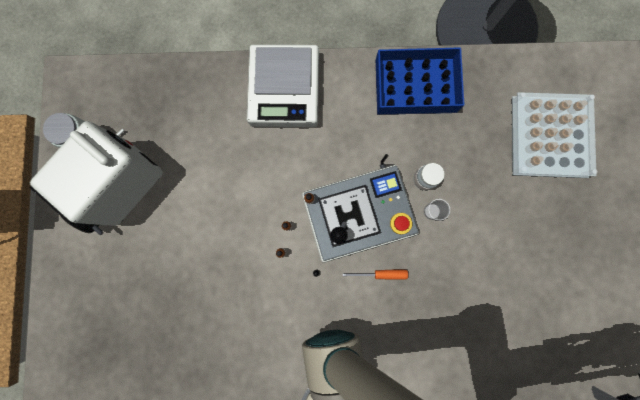

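View pics/a_side.png

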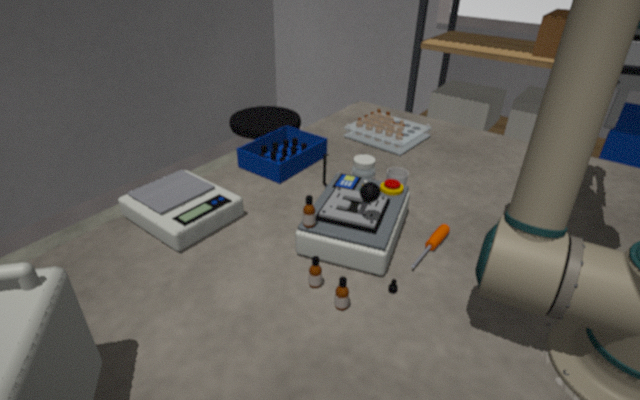

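```bash
cat > h.py <<'E'
from plant import r, gripper_to, inverse_kinematics, vision, models, telemetry
import cv2, numpy as np
from scipy.spatial.transform import Rotation as Ro
def cam(c):
    k=vision.get_calibration(c); q=k["orientation"]
    return k,Ro.from_quat([q[1],q[2],q[3],q[0]]).as_matrix(),np.array(k["position"])
def ray(c,uv,z):
    k,R,p=cam(c); d=R@np.array([(uv[0]-k["cx"])/k["fx"],(uv[1]-k["cy"])/k["fy"],1]); return p+d*(z-p[2])/d[2]
def proj(c,P):
    k,R,p=cam(c); v=R.T@(np.array(P)-p); return np.array([k["fx"]*v[0]/v[2]+k["cx"],k["fy"]*v[1]/v[2]+k["cy"]])
def marks(t,n=1):
    o=[]
    for c in ("top","side"):
        for _ in range(n):
            vision.snapshot(c); m=models.mark_of(t,c)
            if m: o.append(m[0]["at"])
    return np.array(o)
E
python3 - <<'E'
from h import *
from scipy.optimize import least_squares
L={"console":[0,-30,-92],"gate_centre":[0,0,0],"slot_three":[32,-21.5,0],"stick":[-47.7,41.8,60],"vial_console":None}
O=[]
for t in list(L)[:4]:
    m=marks(t,4); print(t,np.round(np.median(m,0),4),np.round(m.std(0),4)); O.append((np.array(L[t])[:2]/1e3,m[:,:2]))
def f(p):
    c,s=np.cos(p[2]),np.sin(p[2]); return np.concatenate([(p[:2]+np.array([[c,-s],[s,c]])@l-m).ravel() for l,m in O])
s=least_squares(f,[.51,-.02,.27],loss="soft_l1",f_scale=.003); print("pose",s.x)
im=vision.snapshot("top")
crop=im[155:275,290:430]; cv2.imwrite("pics/b.png",cv2.resize(crop,None,fx=5,fy=5,interpolation=cv2.INTER_CUBIC)[:,:,::-1])
for uv in [(323,262),(418,236),(303,192),(398,165)]: print(ray("top",uv,.076).round(4))
E
```

```text
console [ 5.207e-01 -4.850e-02 -3.000e-04] [0.002  0.0013 0.0009]
gate_centre [ 0.5132 -0.0202  0.0918] [0.004  0.0104 0.03  ]
slot_three [ 0.5506 -0.0329  0.0948] [0.0014 0.0013 0.001 ]
stick [0.4624 0.0098 0.1537] [0.0261 0.0902 0.0552]
pose [ 0.51493611 -0.01978479  0.22195873]
[0.399  0.0456 0.076 ]
[ 0.4606 -0.1929  0.076 ]
[0.5762 0.0939 0.076 ]
[ 0.6417 -0.1497  0.076 ]
```

View pics/b.png

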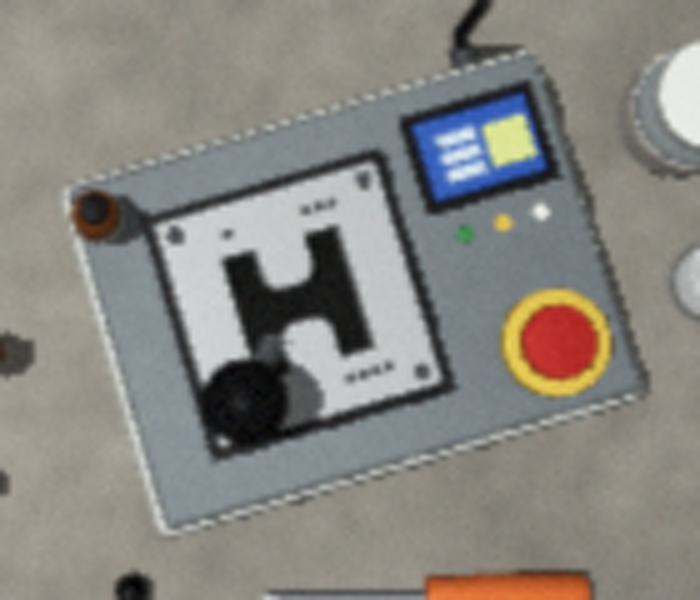

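```bash
python3 - <<'E'
from h import *
px=lambda u,v:(290+(u+.5)/5-.5,155+(v+.5)/5-.5)
P=np.array([ray("top",px(*p),.092)[:2] for p in [(150,217),(381,153),(450,388),(215,455)]])
print(P.round(4),P.mean(0)); 
d=lambda a,b:np.degrees(np.arctan2(*(b-a)))
print("yaw",d(P[1],P[0])-90, np.degrees(np.arctan2(P[0][1]-P[3][1],P[0][0]-P[3][0])),np.degrees(np.arctan2(P[1][1]-P[2][1],P[1][0]-P[2][0])),np.degrees(np.arctan2(-(P[0]-P[1])[0],(P[0]-P[1])[1])),np.degrees(np.arctan2(-(P[3]-P[2])[0],(P[3]-P[2])[1])))
b=ray("top",px(243,402),.152);print("ball",b)
for u in [(325,228),(372,345),(240,256)]: print(ray("top",px(*u),.092))
k,R,p=cam("side");
im=vision.snapshot("side"); m=models.regions_of("stick","side")
ys,xs=np.nonzero(m[0]["pixels"]); print(m[0]["score"],xs.min(),xs.max(),ys.min(),ys.max(), proj("side",b), proj("side",[.4549,.0063,.152]))
# ball seen from side: intersect black disc
c=im[180:215,350:395]; g=c.max(2)<45; y,x=np.nonzero(g); print(np.median(x)+350,np.median(y)+180)
E
```

```text
[[ 0.5583  0.0516]
 [ 0.5887 -0.0646]
 [ 0.4711 -0.0953]
 [ 0.4397  0.0212]] [ 0.51444969 -0.02175947]
yaw -104.66764475155881 14.34284879329978 14.642037911025419 14.667644751558806 15.07391701971471
ball [0.46476094 0.00912849 0.152     ]
[ 0.55143314 -0.03566362  0.092     ]
[ 0.49279613 -0.05747523  0.092     ]
[0.53805944 0.00697297 0.092     ]
0.92 357 380 181 214 [369.49901717 193.30375332] [374.75062004 194.35110374]
368.0 195.0
```

```bash
cat >> h.py <<'E'
G=np.array([.514,-.021]); YAW=.2565
cy,sy=np.cos(YAW),np.sin(YAW); R2=np.array([[cy,-sy],[sy,cy]])
def W(x,y,z): return np.r_[G+R2@np.array([x,y])/1e3,z/1e3].tolist()   # gate-frame mm -> world; z = fingertip height
def T(x,y,ztip): p=W(x,y,ztip); p[2]+=.025; return p
# tool z down, tool x along console -y or +y
def Q(sgn):
    X=np.array([-sy,cy,0])*sgn; Z=np.array([0,0,-1.]); q=Ro.from_matrix(np.c_[X,np.cross(Z,X),Z]).as_quat(); return [q[3],q[0],q[1],q[2]]
def ball():
    m=np.concatenate([marks("stick",2)]); m=np.median(m,0); l=R2.T@(m[:2]-G)*1e3
    fore=np.arcsin(np.clip(l[0]/145,-1,1)); print("ball local",l.round(1),"z",m[2].round(3),"fore",fore.round(3),"across",np.arcsin(np.clip(-l[1]/145/np.cos(fore),-1,1)).round(3)); return l
def st(): print("t",round(telemetry.current_t(),2),"tcp",(R2.T@(np.array(telemetry.current_ee_pos())[:2]-G)*1e3).round(1),"F",np.round(telemetry.current_wrist_force(),1))
def pic(n,c="top"):
    im=vision.snapshot(c); im=im[155:275,290:430] if c=="top" else im[140:260,290:430]
    cv2.imwrite(f"pics/{n}.png",cv2.resize(im,None,fx=4,fy=4,interpolation=cv2.INTER_CUBIC)[:,:,::-1])
E
python3 - <<'E'
from h import *
for s in (1,-1): print(s,[np.round(inverse_kinematics(T(x,y,z),Q(s)),2) for x,y,z in [(-92,42,230),(0,90,140),(20,-42,140)]])
s=min((1,-1),key=lambda s:abs(inverse_kinematics(T(-92,42,230),Q(s))[5])); print(s)
gripper_to(0.0,10); 
r.move_to(T(-92,42,230),Q(s)); st()
print(r.move_l(T(-92,42,138),vel=.1,guard=8)); st()
print(r.move_l(T(-72,42,138),vel=.03,guard=6)); st()
ball(); pic("c"); print(telemetry.current_opening())
E
```

```text
1 [array([-0.18,  0.01,  1.76, -0.  ,  1.36, -2.  ]), array([-0.01,  0.21,  1.77, -0.  ,  1.16, -1.83]), array([-0.23,  0.28,  1.67, -0.  ,  1.19, -2.06])]
-1 [array([-0.18,  0.01,  1.76, -0.  ,  1.36,  1.14]), array([-0.01,  0.21,  1.77, -0.  ,  1.16,  1.31]), array([-0.23,  0.28,  1.67, -0.  ,  1.19,  1.08])]
-1
t 8.45 tcp [-91.9  41.3] F [ 0.1 -0.5  0.3]
False
t 9.52 tcp [-91.5  41.8] F [-0.9 -0.7  1.1]
False
t 10.33 tcp [-72.2  42.1] F [ 0.  -0.3 -0.8]
ball local [-41.7  43.9] z 0.155 fore -0.292 across -0.322
0.0005618307310064903
```

View pics/c.png

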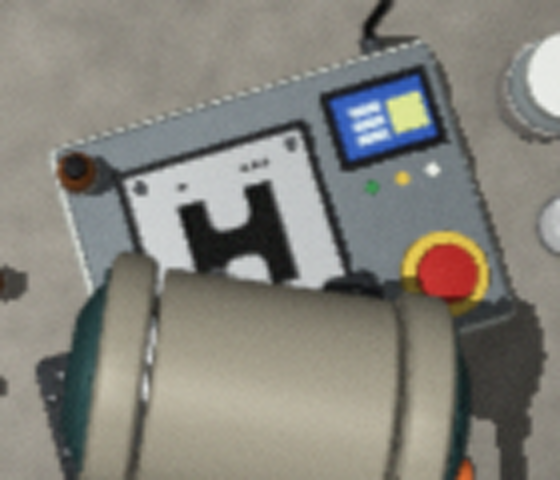

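The arm hides the lever from the top camera (ball around (240,350) in the crop, covered); the side camera sees it. Push A: forward to neutral.

```bash
python3 - <<'E'
from h import *
for x in (-60,-45,-31):
    print(r.move_l(T(x,42,138),vel=.04,guard=15)); st(); ball()
pic("d","side")
E
```

```text
False
t 11.23 tcp [-59.7  42.1] F [-1.  -0.7  1.2]
ball local [-33.1  44.2] z 0.157 fore -0.23 across -0.318
False
t 12.16 tcp [-44.3  41.9] F [-1.   0.1  0.6]
ball local [-16.  45.] z 0.158 fore -0.111 across -0.318
False
t 13.06 tcp [-30.5  42. ] F [-0.7  0.2  0.2]
ball local [-2.8 45.4] z 0.163 fore -0.019 across -0.319
```

View pics/d.png

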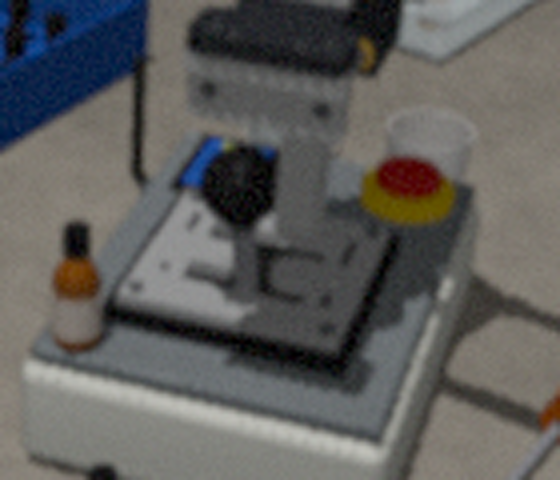

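The side crop shows the rod upright in the neutral opening of the left slot (ball at (240,185), rod foot at (245,290)), finger just behind. Next: round to the left and push across.

```bash
python3 - <<'E'
from h import *
for p in [(-45,42),(-45,98),(-2,98)]: print(r.move_l(T(*p,138),vel=.1,guard=10))
st(); ball()
for y in (60,30,5,-8):
    print(r.move_l(T(-2,y,138),vel=.05,guard=14)); st(); ball()
pic("e","side")
E
```

```text
False
False
False
t 15.09 tcp [-2.4 97.9] F [-0.7 -0.2  0.1]
ball local [-3.4 45. ] z 0.161 fore -0.024 across -0.316
False
t 16.4 tcp [-2.  59.8] F [-0.4  1.4 -0.2]
ball local [-6.2 30.7] z 0.166 fore -0.043 across -0.214
False
t 17.55 tcp [-2.2 29.5] F [-0.7  0.2  0.1]
ball local [-3.7 -0.6] z 0.168 fore -0.025 across 0.004
False
t 18.6 tcp [-2.1  4.4] F [-0.2 -0.1  0.2]
ball local [ -3.5 -26.4] z 0.162 fore -0.024 across 0.183
False
t 19.41 tcp [-2.1 -8.5] F [-0.1  1.1  0.1]
ball local [ -3.7 -40. ] z 0.161 fore -0.025 across 0.279
```

View pics/e.png

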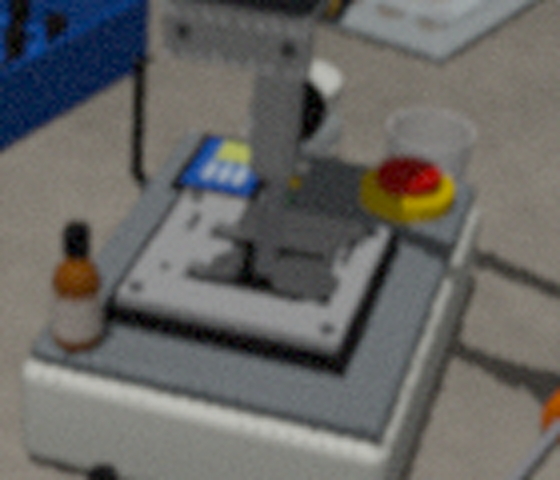

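Ball now at (315,110), mostly hidden behind the finger, on the right side of the gate. Finish against the right wall, then go round behind and push forward.

```bash
python3 - <<'E'
from h import *
print(r.move_l(T(-2,-18,138),vel=.02,guard=7)); st(); ball()
p=R2.T@(np.array(telemetry.current_ee_pos())[:2]-G)*1e3
for q in [(-2,p[1]+15),(-48,p[1]+15),(-48,-43)]: print(r.move_l(T(*q,138),vel=.08,guard=8))
st(); ball()
for x in (-20,0,12): print(r.move_l(T(x,-43,138),vel=.04,guard=14)); st(); ball()
print(r.move_l(T(30,-43,138),vel=.02,guard=9)); st(); ball(); pic("f","side")
E
```

```text
False
t 20.51 tcp [ -2.3 -16.3] F [-0.9  4.8 -1.3]
ball local [-6.1 88.1] z 0.049 fore -0.042 across -0.654
False
False
False
t 22.66 tcp [-48.2 -43.2] F [-0.1 -0.   0.6]
ball local [ -0.6 -46.6] z 0.159 fore -0.004 across 0.327
False
t 23.91 tcp [-19.9 -43. ] F [-0.  -1.  -0.4]
ball local [  5.1 -47. ] z 0.159 fore 0.035 across 0.33
False
t 24.96 tcp [  0.7 -43. ] F [-0.3  0.7 -0.1]
ball local [ 25.3 -44.6] z 0.155 fore 0.176 across 0.318
False
t 25.81 tcp [ 12.3 -42.9] F [-0.8 -0.2 -1.5]
ball local [ 38.4 -43.9] z 0.154 fore 0.268 across 0.32
True
t 26.84 tcp [ 19.9 -42.5] F [-0.4 -0.4  0.7]
ball local [  46.8 -136.2] z 0.076 fore 0.328 across 1.448
```

View pics/f.png

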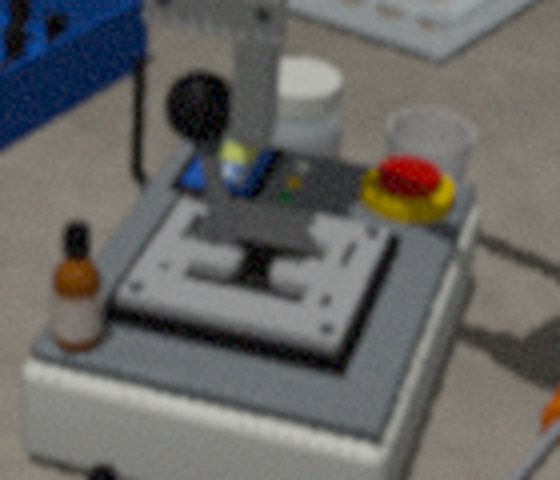

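The lever leans forward in the right-hand far slot (ball at (200,105)), and the guard tripped at the wall, with the tool where full travel puts it. I'll take the hand away and check with both cameras clear.

```bash
python3 - <<'E'
from h import *
print(r.move_l(T(-15,-43,138),vel=.08)); print(r.move_l(T(-15,-43,260),vel=.15))
r.movej([-1.425,.276,1.505,0,1.361,-.121]); st()
for t in ("stick",):
    for c in("top","side"):
        for _ in range(3):
            vision.snapshot(c); m=models.mark_of(t,c); print(c,[((R2.T@(np.array(d["at"][:2])-G)*1e3).round(1),round(d["at"][2],3),round(d["score"],2)) for d in m[:2]])
for t in ("vial_console","jar","beaker","cap","vial_left","vial_near","driver"): print(t,np.median(marks(t,2),0).round(3))
pic("g"); st()
E
```

```text
False
False
t 31.01 tcp [-484.9 -424. ] F [ 0.8  0.3 -0.2]
top [(array([ 48.1, -41.8]), 0.15, 0.87), (array([ 31.7, -21.3]), 0.094, 0.39)]
top [(array([ 50.6, -44.4]), 0.151, 0.74), (array([ 31.8, -20.6]), 0.094, 0.23)]
top [(array([ 45.6, -41.9]), 0.149, 0.67), (array([  45.6, -231.8]), 0.0, 0.27)]
side [(array([ 45.8, -40.6]), 0.153, 0.87), (array([-43.3, 198.1]), -0.002, 0.37)]
side []
side [(array([ 47.9, -43.4]), 0.152, 0.67)]
vial_console [0.555 0.08  0.075]
jar [ 0.615 -0.232  0.001]
beaker [ 0.527 -0.25   0.002]
cap [ 0.365  0.065 -0.002]
vial_left [ 0.49   0.142 -0.003]
vial_near [ 0.422  0.158 -0.   ]
driver [ 0.362 -0.09   0.001]
t 34.46 tcp [-485.9 -424.2] F [-0.1 -0.6  0.4]
```

View pics/g.png

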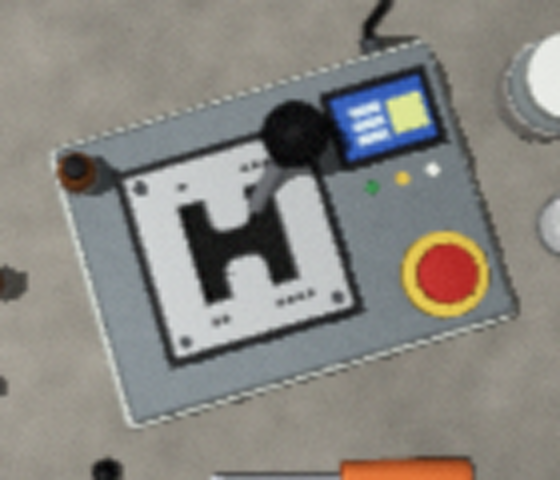

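The ball at (295,133) is past the far end of slot three, its rod is in the right far slot, and everything else is where it was. Handing in.

```bash
python3 -c "
from plant import r
r.sign_off()"
```

```text
the job is handed in; nothing more can be done
```

The lever is in slot three and the job is handed in. With closed fingers I pushed it forward out of slot two, right along the neutral channel to the right-hand wall, and forward until the 9 N guard tripped at the end wall. The hand is back at its starting position.

**Last checks:**
- **Lever:** the ball stood about 47 mm ahead and 42 mm right of the gate centre, at about 151 mm height. That gives fore about 0.33 and across about 0.31, which is full travel. The last picture agrees.
- **Crossing:** in the neutral channel, fore stayed within about 0.05 of zero at every reading. Nothing showed it entering slot one or slot four.
- **Bystanders:** each was within about 5 mm of its first reading, which is network noise.
- **Emergency stop:** I did not measure its travel. The hand never came down near it, and it looked unchanged in the pictures.
- **Time and force:** about 34 s on the robot clock at the last check. Wrist force readings stayed under 5 N, apart from the guard trip at the end wall.

**Checks that disagreed:**
- Two ball readings taken while the arm hid the lever were clear misdetections. I ignored them because the tool position and later readings contradicted them.
- In the final check, one of the three side-camera looks found no lever.
- The lever first measured at fore about -0.29 rather than -0.335, so it may not have been fully at the near end at the start.

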